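# Swap the pattern weight and the wide cup, and complete the nest of cups

### The arm

A 6-joint arm with a two-finger parallel gripper is mounted at the origin on the work surface. World frame = base frame: x ahead of the robot, y to its left, z up, the work surface at z = 0. Lengths are in m, angles in rad, forces in N, time in s.
With the tool pointing down it reaches from about 0.35 to 0.85 m from the base axis. Payload 8.1 kg.
Tool frame: the origin (TCP) lies at the very end of the fingers, on their centre line; the grasp point (between the pads) lies 19 mm behind it; z points along the fingers, y is the line along which they close (so a half turn about z gives the same grasp; the last joint's range is limited). The gripper opens to 85 mm and grips with 20 to 120 N. Pads are 22 mm wide; open, the fingers measure 114 mm over their backs; the gripper's body (76 mm by 85 mm) begins 54 mm behind the grasp point. The pads swing forward as they close: fully open they stand 13 mm farther back than shut.
Start: joints at [1.24, 0.13, 1.488, -0, 1.523, -0.085], TCP at [0.146, 0.582, 0.231] pointing down, gripper open.
Joint ranges: [-2.96, 2.96], [-0.89, 2.26], [0.02, 2.5], [-1.34, 4.48], [0, 2.73], [-2.66, 2.66]. Speed limits (rad/s): [2.39, 2.39, 2.79, 3.14, 3.14, 3.14].

### API

Orientations are given as a unit quaternion [x, y, z, w].
In Python, from bench import get_state, capture, calibration, finish_job gives the robot as it stands.
- The arm moves only by the tool step_arm, never from a script. Its argument "series" is a list of rows, each a list of 2 entries, a list of its own where there are three numbers: the shift along the tool's x, y, z each as a share of 15 cm, from -1 to 1, then the turn about the tool's z as a share of 180 degrees, from -1 to 1. A call has 1 to 10 rows; each row is the pose to reach, as a shift and turn from the pose commanded when the call began, along the tool's axes at that moment, turning the shorter way round; what a row does not reach only later rows make up. A row lasts 1/8 s, in which the tool goes at most 62.5 mm and 10.7 degrees, less where a joint would pass 70% of its speed; a pose out of reach is approached as far as the arm can. A call with a number of a shift or a turn outside -1 to 1 is refused whole. A call with a gripper value outside its range is refused whole. "claw" is the opening, from 0 (shut) to 1 (fully open), set as the call begins (left out, the last holds). The fingers move at their own pace and stop on an object; "grip_force" is the grip in N (left out, the last holds). Time passes only in rows, so rows that repeat a pose let the fingers close. It gives the time, the measured TCP pose, the force, the opening and the grip force at its end, in the units of the state.
- get_state(): the state, without advancing time (a new reading comes with each control period).
- capture(name): name is "side" or "top" or "wrist"; returns the picture (480x640x3 uint8, red, green, blue); there is no depth.
- calibration(name): a dict with "mtx" (3x3 intrinsics, pixels), "origin" and "rotation" of the camera in the world; the wrist camera has in their place "mount" (4x4, takes a point from camera to tool coordinates, whose origin is the TCP and whose axes are the flange's). Camera axes: x right, y down, z forward; pixel columns grow to the right and rows downward; lengths in m; the calibration is good to about 2 mm. The wrist camera is an equidistant fisheye: a pixel r from the principal point sees the ray r / f radians off the axis. A picture is of the moment at which its call begins: read the wrist's pose just before it. calibration takes no time and is no camera call.
- finish_job(): hands the job in; it is judged then, once.
The state is a dict: "clock": time; "joint_pos": joint angles; "qd": joint speeds; "tau": joint torques, N m; "tcp_pos": TCP position; "tcp_rot": TCP orientation; "ft_force": force on the tool from outside, world axes, zero at the start; "torque": the same for the moment, N m; "grip_width": finger opening in m; "finger_force": force on a finger pad.
Only numpy, scipy, OpenCV 4.12 (cv2) and the standard library are available. Lean on these libraries where they do the work, as an engineer would, in place of code of your own. Each camera call takes 0.05 s, during which the arm holds its last target. There are 200 camera calls.

### The job

On this shoe pattern maker's desk the steel pattern weight and the wide low cup are in each other's places: swap them, so that the weight stands in the square wooden tray and the wide cup in the round wooden dish (the bare cork pad is free for parking one of them). Have the middle cup nested inside the wide cup and the tall thin cup inside the middle one, everything upright and let go. Do not knock over the small white glue bottle that stands among the cups.

Things in the scene. Friction and masses are not known exactly. Their poses are not given: they have to be found in the camera images.
- square_tray: Fixed square tray of brown wood, 104 x 104 mm outside, 94 x 94 mm inside, rim 10 mm high and 5 mm thick, floor 5 mm thick. Origin: centre of its underside, on the desk; z up, x and y along its sides. The wide cup stands in it at the start; the weight belongs in it.
- round_dish: Fixed round dish of brown wood, 104 mm outside diameter, 94 mm inside, rim 10 mm high and 5 mm thick, floor 5 mm thick. Origin: centre of its underside, on the desk; z up. The weight stands in it at the start; the nest of cups belongs in it.
- cork_pad: Fixed flat round cork pad, 100 mm diameter, 5 mm thick, bare: a free parking place. Origin: centre of its underside, on the desk; z up.
- large_cup: The wide low cup: loose open aluminium cup, straight round sides, 68 mm outside diameter, 62 mm inside, 36 mm high, floor 4 mm thick, about 0.12 kg. Origin: centre of its underside; z points to its mouth. Grip it across the outside.
- middle_cup: The middle cup: loose open aluminium cup, straight round sides, 50 mm outside diameter, 44 mm inside, 64 mm high, floor 4 mm thick, about 0.1 kg. Origin: centre of its underside; z points to its mouth. When nested in the wide cup its underside is 4 mm above that cup's underside and its top 32 mm above that cup's rim: hold it near the top, above that rim.
- small_cup: The tall thin cup: loose open aluminium cup, straight round sides, 32 mm outside diameter, 26 mm inside, 92 mm high, floor 4 mm thick, about 0.07 kg. Origin: centre of its underside; z points to its mouth. When nested in the middle cup its underside is 4 mm above that cup's underside and its top 32 mm above that cup's rim: hold it near the top, above that rim.
- weight: Loose dark steel pattern weight, about 0.6 kg: a round puck, 60 mm diameter and 24 mm high, with a neck 20 mm thick and above it a round knob, 30 mm diameter, from 36 to 58 mm above the underside. Origin: centre of its underside; z up. Grip it by the knob.
- glue_bottle: Bystander: loose small white bottle with an orange cap, 38 mm diameter, 85 mm high, standing among the cups. Origin: centre of its underside; z up.
There are look-alikes about, which are no part of the job. Leave any green, purple or turquoise look-alike of the weight alone.

How it is judged:
By the outcome, as a careful person would: the job done as asked, in the order asked, and still so for the second after the job is handed in, with the robot touching nothing.
It also fails if it takes over 131 s, if anything falls off the work surface, if the arm or the gripper's body presses on something with over 40 N, if the wrist force passes 120 N, or if a joint passes its speed limit or range.

## Working session

There is one attempt and no reset: what is moved stays moved. The work goes in short steps, Python scripts to look and compute and a tool call to move; the robot and the scene stay as the last step left them, time stands still between calls to the robot, and variables do not carry over. Pictures are saved under pics/ and viewed, at most 14 in all, crops included, and the job is handed in when it is done.

Besides the shell and the picture viewer there is one more tool, called after "Call:" in YAML: its name, and indented under it one key for each argument. step_arm: Moves the arm, as the interface text tells. Its arguments: {"type":"object","properties":{"series":{"type":"array","items":{"type":"array"}},"claw":{"type":"number"},"grip_force":{"type":"number"}},"required":["series"]}

```bash
mkdir -p pics; ls; python3 - <<'E'
from bench import *
import cv2
s=get_state()
for k,v in s.items(): print(k,v)
for n in ("top","side","wrist"):
    c=calibration(n); print(n,{k:(v.tolist() if hasattr(v,'tolist') else v) for k,v in c.items()})
for n in ("top","side"):
    cv2.imwrite(f"pics/{n}0.png",capture(n)[:,:,::-1])
E
```

```text
pics
clock 0.0
joint_pos [ 1.23963831e+00  1.31170991e-01  1.48927730e+00  5.37231458e-06
  1.52298383e+00 -8.54240421e-02]
qd [-0.00016568 -0.0009545  -0.00023195 -0.0004607  -0.00031138 -0.00024598]
tau [-6.50436832e-04 -5.69412911e+01 -5.00537503e+01 -1.72397113e-04
  1.49606791e-02 -5.88886550e-06]
tcp_pos [0.14577415 0.58146228 0.23023964]
tcp_rot [ 1.22558160e-01  9.92460907e-01 -8.99301529e-04 -1.92815451e-04]
ft_force [ 0.27561945 -0.04091511 -0.7953888 ]
torque [ 0.02991767 -0.0264956   0.00516399]
finger_force 0.0
grip_width 0.08555074333407034
top {'mtx': [[532.8590791119309, 0.0, 323.9873950057024], [0.0, 532.8590791119309, 237.6754816777313], [0.0, 0.0, 1.0]], 'origin': [0.441297952879147, 0.015077263033711543, 0.9827003499237474], 'rotation': [0.7152091023378913, -0.6931773457788637, 0.06627359186383458, -0.059907580934831096]}
side {'mtx': [[547.164381682069, 0.0, 321.21933203974555], [0.0, 547.164381682069, 236.641900747997], [0.0, 0.0, 1.0]], 'origin': [0.5252022446943855, 0.7375465743771851, 0.6480179986921077], 'rotation': [-0.028313107847951782, 0.90461456902774, -0.424807898815856, 0.020226184276916744]}
wrist {'mtx': [[371.64829954431775, 0.0, 320.76882400237764], [0.0, 371.64829954431775, 244.6408119280792], [0.0, 0.0, 1.0]], 'mount': [[-0.0005970537897221561, -0.958403054505357, -0.28541763898114825, 0.07209779642144494], [0.9999998205337577, -0.0005580642507877446, -0.0002179374765617029, 0.0002941732172641043], [4.9590562368246634e-05, -0.28541771787871356, 0.9584032156987383, -0.142697760980417], [0.0, 0.0, 0.0, 1.0]]}
```

View pics/top0.png

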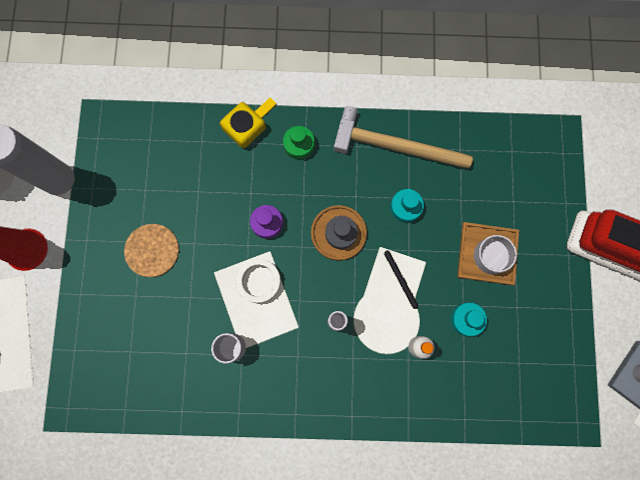

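View pics/side0.png

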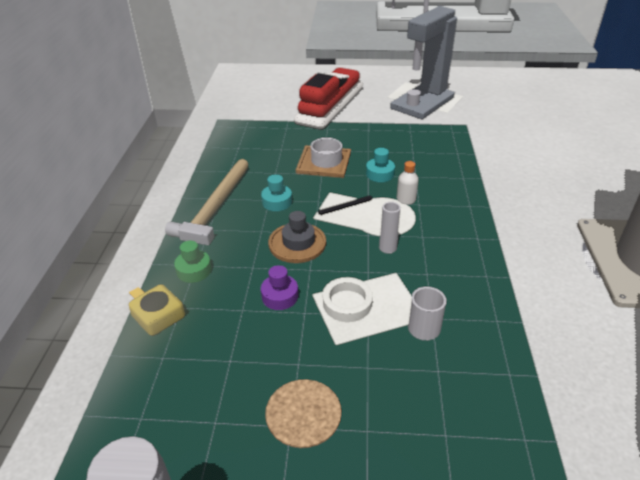

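The top picture shows these candidates:
- Dark weight at (342,232) in the dish. Its look-alikes are purple (266,221), green (299,142) and turquoise (408,205) and (470,319).
- Wide cup at (496,255) in the tray. The white tape ring at (260,283) is a look-alike.
- Middle cup at (228,348), thin cup at (338,321), bottle at (423,348) and cork pad at (151,250). The large grey cylinder at (35,160) is not part of the job.

I choose the dark weight and the cup in the tray. Next I'll fit their circles.

```bash
cat > h.py <<'E'
import numpy as np, cv2
from scipy.spatial.transform import Rotation as R
from scipy.optimize import minimize
from bench import *
def proj(n,P):
    c=calibration(n); r=R.from_quat(c["rotation"]).as_matrix()
    q=(np.atleast_2d(P)-c["origin"])@r
    uv=q/q[:,2:]@np.array(c["mtx"]).T
    return uv[:,:2]
def back(n,uv,z):
    c=calibration(n); r=R.from_quat(c["rotation"]).as_matrix()
    d=r@np.linalg.inv(c["mtx"])@[uv[0],uv[1],1]
    o=np.array(c["origin"]); return o+d*(z-o[2])/d[2]
T=np.linspace(0,2*np.pi,90,endpoint=False)
def circ(x,y,z,r): return np.c_[x+r*np.cos(T),y+r*np.sin(T),0*T+z]
def square(x,y,a,z,h):
    t=np.linspace(-h,h,30); p=np.r_[np.c_[t,0*t+h],np.c_[t,0*t-h],np.c_[0*t+h,t],np.c_[0*t-h,t]]
    c,s=np.cos(a),np.sin(a); p=p@np.array([[c,s],[-s,c]])+[x,y]; return np.c_[p,0*p[:,0]+z]
def grad(im):
    l=cv2.GaussianBlur(im.astype(np.float32),(0,0),0.8)
    g=[np.hypot(cv2.Sobel(l[:,:,k],cv2.CV_32F,1,0),cv2.Sobel(l[:,:,k],cv2.CV_32F,0,1)) for k in range(3)]
    return np.minimum(np.max(g,0),250)
def score(g,uv):
    return cv2.remap(g,uv[:,0].astype(np.float32)[None],uv[:,1].astype(np.float32)[None],cv2.INTER_LINEAR).mean()
def fit(gs,shape,p0,span=.012):
    f=lambda p:-sum(score(g,proj(n,s)) for n,g in gs.items() for s in shape(p))
    p0=np.array(p0,float); best=min(((f(np.r_[p0[0]+a,p0[1]+b,p0[2:]]),a,b) for a in np.arange(-span,span+1e-4,.001) for b in np.arange(-span,span+1e-4,.001)))
    q=np.r_[p0[0]+best[1],p0[1]+best[2],p0[2:]]
    r=minimize(f,q,method="Nelder-Mead",options=dict(initial_simplex=np.vstack([q]+[q+np.eye(len(q))[i]*(.001 if i<2 else .05) for i in range(len(q))])))
    return r.x,-r.fun
E
cat > loc.py <<'E'
from h import *
im={n:cv2.imread(f"pics/{n}0.png") for n in("top","side")}
G={n:grad(i) for n,i in im.items()}
objs={"cork":((151,250),.005,lambda p:[circ(*p,.005,.05)]),
"dish":((339,233),.01,lambda p:[circ(*p,.01,.052)]),
"tray":((489,253),.01,lambda p:[square(*p,.01,.052)]),
"large":((497,254),.041,lambda p:[circ(*p,.041,.034)]),
"middle":((228,347),.064,lambda p:[circ(*p,.064,.025)]),
"small":((338,320),.092,lambda p:[circ(*p,.092,.016)]),
"weight":((344,229),.063,lambda p:[circ(*p,.063,.015),circ(*p,.029,.03)]),
"bottle":((424,348),.085,lambda p:[circ(*p,0,.019)]),}
for k,(uv,z,s) in objs.items():
    p=list(back("top",uv,z)[:2])+([0.1] if k=="tray" else [])
    out=[]
    for gs in ({"top":G["top"]},{"side":G["side"]},G):
        q,f=fit(gs,s,p); out.append(np.r_[q.round(4),round(f)])
    print(k,np.round(p,4),*out)
    for n in im:
        for c in s(q): cv2.polylines(im[n],[np.round(proj(n,c)*16).astype(int)],k!="tray",(0,0,255),1,shift=4) if k!="tray" else [cv2.circle(im[n],tuple(int(v) for v in np.round(u)),0,(0,0,255)) for u in proj(n,c)]
a=cv2.resize(im["top"][190:380,130:530],(800,380)); b=cv2.resize(im["side"][130:350,240:460],(400,400))
cv2.imwrite("pics/ov_t.png",a); cv2.imwrite("pics/ov_s.png",cv2.resize(im["side"][130:350,240:460],(600,600)))
E
python3 loc.py
```

```text
cork [0.5845 0.3281] [  0.5851   0.3286 250.    ] [  0.5858   0.3286 248.    ] [5.855e-01 3.287e-01 4.970e+02]Traceback (most recent call last):
  File "loc.py", line 16, in <module>
    q,f=fit(gs,s,p); out.append(np.r_[q.round(4),round(f)])
        ~~~^^^^^^^^
  File "h.py", line 27, in fit
    p0=np.array(p0,float); best=min(((f(np.r_[p0[0]+a,p0[1]+b,p0[2:]]),a,b) for a in np.arange(-span,span+1e-4,.001) for b in np.arange(-span,span+1e-4,.001)))
                                ~~~^^^^^^^^^^^^^^^^^^^^^^^^^^^^^^^^^^^^^^^^^^^^^^^^^^^^^^^^^^^^^^^^^^^^^^^^^^^^^^^^^^^^^^^^^^^^^^^^^^^^^^^^^^^^^^^^^^^^^^^^^^^^
  File "h.py", line 27, in <genexpr>
    p0=np.array(p0,float); best=min(((f(np.r_[p0[0]+a,p0[1]+b,p0[2:]]),a,b) for a in np.arange(-span,span+1e-4,.001) for b in np.arange(-span,span+1e-4,.001)))
                                      ~^^^^^^^^^^^^^^^^^^^^^^^^^^^^^^^
  File "h.py", line 26, in <lambda>
    f=lambda p:-sum(score(g,proj(n,s)) for n,g in gs.items() for s in shape(p))
                ~~~^^^^^^^^^^^^^^^^^^^^^^^^^^^^^^^^^^^^^^^^^^^^^^^^^^^^^^^^^^^^
  File "h.py", line 26, in <genexpr>
    f=lambda p:-sum(score(g,proj(n,s)) for n,g in gs.items() for s in shape(p))
                            ~~~~^^^^^
  File "h.py", line 6, in proj
    c=calibration(n); r=R.from_quat(c["rotation"]).as_matrix()
ValueError: time passes only in moves, steps and waits
```

```bash
sed -i 's/^from bench import \*/from bench import *\nimport functools\ncalibration=functools.lru_cache(None)(calibration)/; s/,250)/,600)/' h.py; python3 loc.py; python3 -c "
from bench import *;print(get_state()['clock'])"
```

```text
cork [0.5845 0.3281] [5.851e-01 3.285e-01 3.840e+02] [  0.5857   0.3285 300.    ] [5.854e-01 3.285e-01 6.820e+02]
dish [ 0.6268 -0.0187] [ 6.29e-01 -1.72e-02  3.13e+02] [ 6.298e-01 -1.800e-02  1.660e+02] [ 6.293e-01 -1.730e-02  4.760e+02]
tray [ 0.5982 -0.2974  0.1   ] [ 5.987e-01 -2.962e-01 -1.094e-01  3.350e+02] [ 6.004e-01 -2.840e-01 -1.030e-01  1.720e+02] [ 5.988e-01 -2.963e-01 -1.097e-01  4.960e+02]
large [ 0.5918 -0.3018] [ 5.940e-01 -3.028e-01  3.210e+02] [  0.5938  -0.3058 175.    ] [ 5.941e-01 -3.031e-01  4.840e+02]
middle [0.4149 0.1654] [4.134e-01 1.696e-01 3.730e+02] [4.135e-01 1.680e-01 2.120e+02] [4.134e-01 1.693e-01 5.710e+02]
small [ 0.4648 -0.0179] [ 4.644e-01 -1.680e-02  4.100e+02] [ 4.856e-01 -3.000e-02  2.070e+02] [ 4.644e-01 -1.670e-02  5.210e+02]
weight [ 0.6242 -0.0254] [ 6.253e-01 -2.040e-02  2.280e+02] [ 6.278e-01 -2.220e-02  1.840e+02] [ 6.275e-01 -2.170e-02  4.070e+02]
bottle [ 0.4236 -0.1615] [ 4.237e-01 -1.762e-01  3.150e+02] [  0.4253  -0.1715 146.    ] [ 4.239e-01 -1.759e-01  4.420e+02]
0.1
```

View pics/ov_t.png

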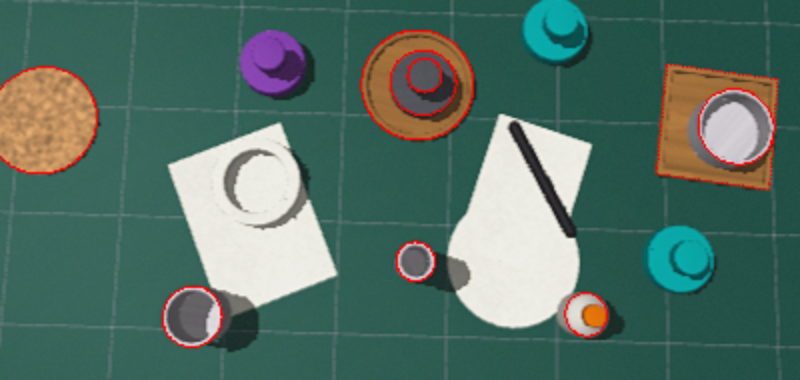

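View pics/ov_s.png

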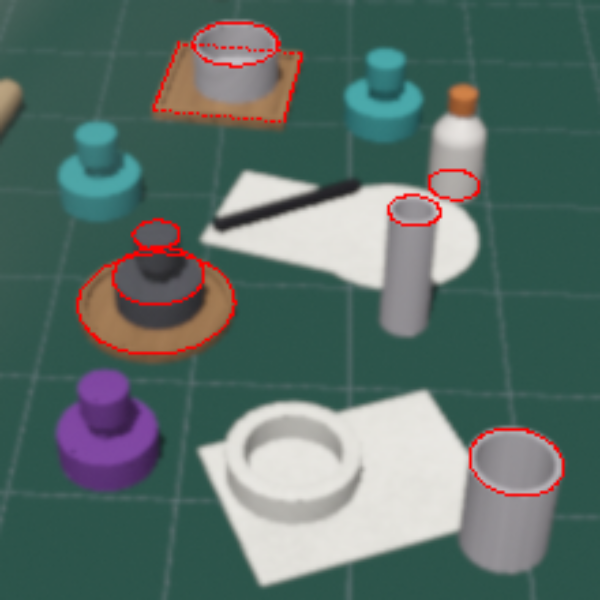

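The overlays show every fit sitting on its rim: weight knob at crop (425,77), wide cup (736,126), middle cup (193,317), thin cup (415,261). The dark weight is confirmed as the one in the dish. I'll start moving, squaring the tool to the world axes as it goes.

Call:
step_arm:
  series:
    - [[-1,-0.76,0],-0.0783]
    - [[-1,-0.76,0],-0.0783]
    - [[-1,-0.76,0],-0.0783]
    - [[-1,-0.76,0],-0.0783]
    - [[-1,-0.76,0],-0.0783]
  claw: 1
  grip_force: 40

```text
clock: 0.72
tcp_pos: [0.2638, 0.4347, 0.2311]
tcp_rot: [0.001, 1.0, 0.0, -0.0]
ft_force: [-0.1, 1.3, -0.6]
grip_width: 0.0856
finger_force: 0.0
```

```bash
cat > go.py <<'E'
import sys; from h import *
s=get_state(); p=np.array(s["tcp_pos"]); r=R.from_quat(s["tcp_rot"]).as_matrix()
print("t",round(s["clock"],2),"tcp",p.round(4),"ydir",r[:,1].round(3),"z",r[:,2].round(3),"F",np.round(s["ft_force"],1),"w",round(s["grip_width"],4),"ff",s["finger_force"])
if len(sys.argv)>3:
    d=np.array([float(v) for v in sys.argv[1:4]])-p
    print("shares",(r.T@d/.15).round(3))
E
python3 go.py 0.6275 -0.0215 0.12
```

```text
t 0.72 tcp [0.2638 0.4347 0.2311] ydir [0.001 1.    0.   ] z [-0.  0. -1.] F [-0.1  1.3 -0.6] w 0.0856 ff 0.0
shares [-2.429 -3.039  0.739]
```

Call:
step_arm:
  series:
    - [[-0.8,-1,0],0]
    - [[-0.8,-1,0],0]
    - [[-0.8,-1,0],0]
    - [[-0.8,-1,0],0]

```text
clock: 1.23
tcp_pos: [0.3853, 0.2833, 0.2312]
tcp_rot: [0.002, 1.0, -0.0, 0.0]
ft_force: [-1.1, 0.3, 0.0]
grip_width: 0.0851
finger_force: 0.0
```

Call:
step_arm:
  series:
    - [[-0.8,-1,0.2],0]
    - [[-0.8,-1,0.2],0]
    - [[-0.8,-1,0.2],0]
    - [[-0.8,-1,0.2],0]

```text
clock: 1.72
tcp_pos: [0.5047, 0.1339, 0.1999]
tcp_rot: [0.001, 1.0, -0.0, -0.001]
ft_force: [-0.0, 0.6, -0.5]
grip_width: 0.0852
finger_force: 0.0
```

Call:
step_arm:
  series:
    - [[-0.83,-1,0.5],0]
    - [[-0.83,-1,0.5],0]
    - [[-0.83,-1,0.5],0]
    - [[-0.83,-1,0.5],0]
    - [[-0.83,-1,0.5],0]
    - [[-0.83,-1,0.5],0]
    - [[-0.83,-1,0.5],0]

```text
clock: 2.6
tcp_pos: [0.6283, -0.0131, 0.1272]
tcp_rot: [-0.001, 1.0, 0.0, 0.001]
ft_force: [-0.1, 0.5, -0.3]
grip_width: 0.0854
finger_force: 0.0
```

```bash
python3 go.py 0.6275 -0.0215 0.036; python3 -c "
from bench import *;import cv2
cv2.imwrite('pics/w1.png',capture('wrist')[:,:,::-1])"
```

```text
t 2.6 tcp [ 0.6283 -0.0131  0.1272] ydir [-0.002  1.     0.   ] z [ 0.001  0.    -1.   ] F [-0.1  0.5 -0.3] w 0.0854 ff 0.0
shares [ 0.006 -0.056  0.608]
```

View pics/w1.png

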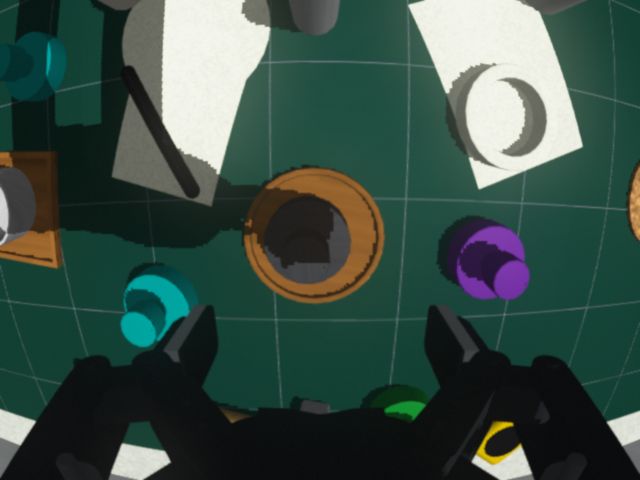

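The wrist view shows the dark weight at (307,240) in the dish, slightly left of the finger midline, which matches the 8 mm y offset. The fingertips are at (200,310) and (432,310), clear of the purple and turquoise look-alikes. I'll go down on the knob.

Call:
step_arm:
  series:
    - [[0.006,-0.056,0.2],0]
    - [[0.006,-0.056,0.4],0]
    - [[0.006,-0.056,0.6],0]
    - [[0.006,-0.056,0.6],0]
    - [[0.006,-0.056,0.6],0]

```text
clock: 3.28
tcp_pos: [0.6282, -0.0231, 0.0379]
tcp_rot: [-0.0, 1.0, -0.0, 0.001]
ft_force: [0.2, -0.8, 0.1]
grip_width: 0.0848
finger_force: 0.0
```

Call:
step_arm:
  series:
    - [[0,0,0],0]
    - [[0,0,0],0]
    - [[0,0,0],0]
    - [[0,0,0],0]
    - [[0,0,0],0]
    - [[0,0,0],0]
    - [[0,0,0],0]
    - [[0,0,0],0]
  claw: 0
  grip_force: 60

```text
clock: 4.28
tcp_pos: [0.6278, -0.0233, 0.0371]
tcp_rot: [-0.0, 1.0, 0.0, 0.0]
ft_force: [-1.5, 2.4, 5.6]
grip_width: 0.0283
finger_force: 58.8
```

Call:
step_arm:
  series:
    - [[0,0,-0.1],0]
    - [[0,0,-0.2],0]
    - [[0,0,-0.4],0]
    - [[0,0,-0.6],0]
    - [[0,0,-0.6],0]

```text
clock: 4.9
tcp_pos: [0.6299, -0.0238, 0.1303]
tcp_rot: [-0.0, 1.0, -0.0, 0.003]
ft_force: [1.2, 0.9, -7.0]
grip_width: 0.0285
finger_force: 60.4
```

```bash
python3 go.py 0.5855 0.3285 0.126
```

```text
t 4.9 tcp [ 0.6299 -0.0238  0.1303] ydir [-0.     1.    -0.001] z [ 0.007 -0.001 -1.   ] F [ 1.2  0.9 -7. ] w 0.0285 ff 60.38070559501648
shares [0.296 2.349 0.024]
```

Call:
step_arm:
  series:
    - [[0.04,0.3,0],0]
    - [[0.08,0.6,0],0]
    - [[0.1,0.9,0],0]
    - [[0.1,1,0],0]
    - [[0.1,1,0],0]

```text
clock: 5.52
tcp_pos: [0.6115, 0.1275, 0.1248]
tcp_rot: [-0.001, 1.0, -0.0, -0.001]
ft_force: [0.4, -0.0, -7.5]
grip_width: 0.0283
finger_force: 61.1
```

Call:
step_arm:
  series:
    - [[0.1,0.4,0],0]
    - [[0.1,0.8,0],0]
    - [[0.2,1,0],0]
    - [[0.2,1,0],0]

```text
clock: 6.02
tcp_pos: [0.5811, 0.2777, 0.1252]
tcp_rot: [-0.001, 1.0, -0.0, -0.001]
ft_force: [0.2, -0.5, -8.1]
grip_width: 0.028
finger_force: 62.1
```

Call:
step_arm:
  series:
    - [[0,0.2,0],0]
    - [[0,0.35,0],0]
    - [[0,0.35,0.2],0]
    - [[0,0.35,0.4],0]
    - [[0,0.35,0.5],0]
    - [[0,0.35,0.56],0]
    - [[0,0.35,0.58],0]
    - [[0,0.35,0.58],0]

```text
clock: 7.02
tcp_pos: [0.5831, 0.3292, 0.0403]
tcp_rot: [-0.0, 1.0, 0.0, 0.001]
ft_force: [0.5, 0.4, -7.9]
grip_width: 0.0283
finger_force: 62.3
```

```bash
python3 go.py 0.5855 0.3285 0.037
```

```text
t 7.03 tcp [0.5831 0.3292 0.0403] ydir [-0.     1.     0.001] z [ 0.001  0.001 -1.   ] F [ 0.5  0.4 -7.9] w 0.0283 ff 62.32775330543518
shares [-0.016 -0.005  0.022]
```

Call:
step_arm:
  series:
    - [[0,0,0.01],0]
    - [[0,0,0.02],0]
    - [[0,0,0.022],0]
    - [[0,0,0.022],0]

```text
clock: 7.52
tcp_pos: [0.583, 0.3295, 0.0372]
tcp_rot: [-0.0, 1.0, 0.0, 0.001]
ft_force: [-2.1, 0.5, 2.2]
grip_width: 0.0283
finger_force: 63.1
```

Call:
step_arm:
  series:
    - [[0,0,0],0]
    - [[0,0,0],0]
    - [[0,0,0],0]
    - [[0,0,0],0]
    - [[0,0,0],0]
    - [[0,0,0],0]
    - [[0,0,-0.3],0]
    - [[0,0,-0.6],0]
    - [[0,0,-0.6],0]
  claw: 1

```text
clock: 8.65
tcp_pos: [0.5855, 0.3306, 0.1321]
tcp_rot: [-0.0, 1.0, 0.002, 0.004]
ft_force: [-0.4, -0.0, 0.6]
grip_width: 0.0849
finger_force: 0.0
```

Call:
step_arm:
  series:
    - [[0,-0.4,0],0]
    - [[0,-0.8,0],0]
    - [[0,-1,0],0]
    - [[0,-1,0],0]

```text
clock: 9.15
tcp_pos: [0.5821, 0.1768, 0.1252]
tcp_rot: [0.001, 1.0, -0.0, -0.001]
ft_force: [0.0, 0.3, 0.8]
grip_width: 0.0852
finger_force: 0.0
```

Call:
step_arm:
  series:
    - [[0,-0.4,0],0]
    - [[0,-0.8,0],0]
    - [[0,-1,0],0]
    - [[0,-1,0],0]

```text
clock: 9.65
tcp_pos: [0.5824, 0.028, 0.1256]
tcp_rot: [0.001, 1.0, 0.0, -0.0]
ft_force: [-0.6, -0.5, -0.4]
grip_width: 0.0853
finger_force: 0.0
```

Call:
step_arm:
  series:
    - [[0,-0.4,0],0]
    - [[0,-0.8,0],0]
    - [[0,-1,0],0]
    - [[0,-1,0],0]

```text
clock: 10.15
tcp_pos: [0.5828, -0.1212, 0.1256]
tcp_rot: [0.001, 1.0, 0.0, -0.0]
ft_force: [0.2, 0.9, -0.3]
grip_width: 0.0854
finger_force: 0.0
```

Call:
step_arm:
  series:
    - [[0,-0.4,0],0]
    - [[0,-0.8,0],0]
    - [[0,-1,0],0]
    - [[0,-1,0],0]
    - [[0,-1,0],0]
    - [[0,-1,0],0]
    - [[0,-1,0],0]

```text
clock: 11.02
tcp_pos: [0.5828, -0.2696, 0.1261]
tcp_rot: [-0.001, 1.0, 0.0, 0.0]
ft_force: [-0.9, -0.3, -0.2]
grip_width: 0.0855
finger_force: 0.0
```

```bash
python3 go.py 0.594 -0.303 0.070
```

```text
t 11.03 tcp [ 0.5828 -0.2696  0.1261] ydir [-0.002  1.     0.   ] z [ 0.  0. -1.] F [-0.9 -0.3 -0.2] w 0.0855 ff 0.0
shares [-0.074 -0.223  0.374]
```

Call:
step_arm:
  series:
    - [[-0.074,-0.223,0],0]
    - [[-0.074,-0.223,0.3],0]
    - [[-0.074,-0.223,0.374],0]
    - [[-0.074,-0.223,0.374],0]
    - [[-0.074,-0.223,0.374],0]

```text
clock: 11.65
tcp_pos: [0.5945, -0.3045, 0.0718]
tcp_rot: [-0.0, 1.0, -0.001, 0.001]
ft_force: [0.5, -0.3, 0.2]
grip_width: 0.0853
finger_force: 0.0
```

```bash
python3 go.py 0.594 -0.303 0.009; python3 -c "
from bench import *;import cv2
cv2.imwrite('pics/w2.png',capture('wrist')[:,:,::-1])"
```

```text
t 11.65 tcp [ 0.5945 -0.3045  0.0718] ydir [-0.001  1.    -0.001] z [ 0.002 -0.001 -1.   ] F [ 0.5 -0.3  0.2] w 0.0853 ff 0.0
shares [0.004 0.011 0.418]
```

View pics/w2.png

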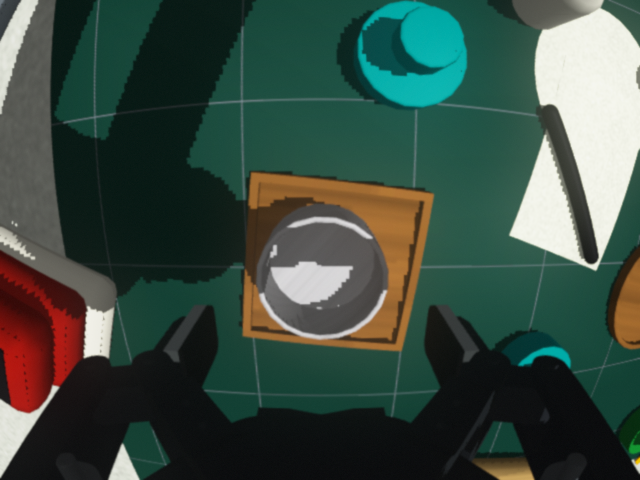

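The wrist view shows the wide cup centred between the fingers at (322,273) in the tray, with the stapler well outside at x<115. I'll go down.

Call:
step_arm:
  series:
    - [[0,0.005,0.15],0]
    - [[0,0.005,0.3],0]
    - [[0,0.005,0.38],0]
    - [[0,0.005,0.42],0]
    - [[0,0.005,0.42],0]

```text
clock: 12.32
tcp_pos: [0.5933, -0.3035, 0.0062]
tcp_rot: [-0.0, 1.0, 0.0, -0.0]
ft_force: [0.7, 0.0, -1.3]
grip_width: 0.0857
finger_force: 0.0
```

Call:
step_arm:
  series:
    - [[0,0,0],0]
    - [[0,0,0],0]
    - [[0,0,0],0]
    - [[0,0,0],0]
    - [[0,0,0],0]
    - [[0,0,0],0]
  claw: 0
  grip_force: 40

```text
clock: 13.08
tcp_pos: [0.5944, -0.3042, 0.0082]
tcp_rot: [-0.0, 1.0, -0.001, 0.001]
ft_force: [-0.3, -0.5, 5.5]
grip_width: 0.0664
finger_force: 45.3
```

```bash
python3 go.py 0.629 -0.0175 0.1; python3 -c "
from bench import *;import cv2
cv2.imwrite('pics/s2.png',cv2.resize(capture('side')[90:240,240:440,::-1],(800,600)))"
```

```text
t 13.07 tcp [ 0.5944 -0.3042  0.0082] ydir [-0.     1.    -0.001] z [ 0.002 -0.001 -1.   ] F [-0.3 -0.5  5.5] w 0.0664 ff 45.32832685858011
shares [-0.232  1.91  -0.614]
```

View pics/s2.png

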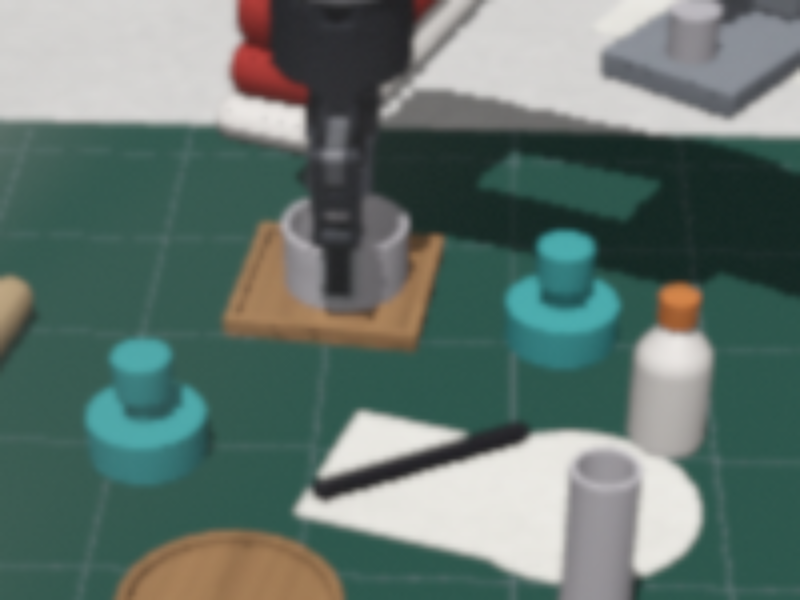

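The gripper (338,250 in the crop) holds the wide cup across its sides. I'll lift it and carry it to the dish.

Call:
step_arm:
  series:
    - [[0,0,-0.1],0]
    - [[0,0,-0.3],0]
    - [[0,0,-0.6],0]
    - [[0,0,-0.8],0]
    - [[0,0.2,-0.8],0]
    - [[-0.1,0.5,-0.8],0]
    - [[-0.2,0.8,-0.8],0]
    - [[-0.232,1,-0.8],0]
    - [[-0.232,1,-0.8],0]

```text
clock: 14.25
tcp_pos: [0.6285, -0.1511, 0.1273]
tcp_rot: [-0.002, 1.0, 0.0, -0.0]
ft_force: [0.1, -0.8, -0.7]
grip_width: 0.0663
finger_force: 45.1
```

Call:
step_arm:
  series:
    - [[0,0.3,0],0]
    - [[0,0.6,0],0]
    - [[0,0.9,0],0]
    - [[0,0.91,0],0]
    - [[0,0.91,0.2],0]
    - [[0,0.91,0.4],0]
    - [[0,0.91,0.5],0]
    - [[0,0.91,0.5],0]

```text
clock: 15.25
tcp_pos: [0.6273, -0.0181, 0.0507]
tcp_rot: [0.0, 1.0, 0.0, -0.001]
ft_force: [-0.3, 0.8, -0.8]
grip_width: 0.0666
finger_force: 45.2
```

```bash
python3 go.py 0.629 -0.0175 0.009
```

```text
t 15.25 tcp [ 0.6273 -0.0181  0.0507] ydir [0.001 1.    0.   ] z [-0.003  0.    -1.   ] F [-0.3  0.8 -0.8] w 0.0666 ff 45.24020112119615
shares [-0.012  0.004  0.278]
```

Call:
step_arm:
  series:
    - [[-0.01,0.004,0.12],0]
    - [[-0.01,0.004,0.22],0]
    - [[-0.01,0.004,0.25],0]
    - [[-0.01,0.004,0.265],0]
    - [[-0.01,0.004,0.275],0]
    - [[-0.01,0.004,0.275],0]
    - [[-0.01,0.004,0.275],0]

```text
clock: 16.12
tcp_pos: [0.6301, -0.0166, 0.0111]
tcp_rot: [-0.0, 1.0, -0.0, 0.0]
ft_force: [0.5, -0.2, -1.1]
grip_width: 0.0666
finger_force: 45.3
```

```bash
python3 go.py 0.629 -0.0175 0.008
```

```text
t 16.12 tcp [ 0.6301 -0.0166  0.0111] ydir [-0.  1. -0.] z [ 0.001 -0.    -1.   ] F [ 0.5 -0.2 -1.1] w 0.0666 ff 45.25512624531984
shares [ 0.008 -0.006  0.021]
```

Call:
step_arm:
  series:
    - [[0,0,0.01],0]
    - [[0,0,0.018],0]
    - [[0,0,0.018],0]
    - [[0,0,0.018],0]

```text
clock: 16.62
tcp_pos: [0.6299, -0.0165, 0.0082]
tcp_rot: [-0.0, 1.0, -0.0, 0.0]
ft_force: [-1.6, -0.1, 3.6]
grip_width: 0.0665
finger_force: 45.6
```

Call:
step_arm:
  series:
    - [[0,0,0],0]
    - [[0,0,0],0]
    - [[0,0,0],0]
    - [[0,0,0],0]
    - [[0,0,-0.1],0]
    - [[0,0,-0.4],0]
    - [[0,0,-0.8],0]
    - [[0,0,-0.8],0]
  claw: 1

```text
clock: 17.62
tcp_pos: [0.6346, -0.017, 0.1367]
tcp_rot: [-0.0, 1.0, -0.001, 0.007]
ft_force: [-0.6, 0.2, -0.5]
grip_width: 0.0853
finger_force: 0.0
```

Call:
step_arm:
  series:
    - [[0.1,0.4,0],0]
    - [[0.15,0.8,0],0]
    - [[0.15,1,0],0]
    - [[0.15,1,0],0]

```text
clock: 18.12
tcp_pos: [0.6069, 0.1359, 0.1282]
tcp_rot: [-0.002, 1.0, 0.0, 0.0]
ft_force: [-0.1, -1.0, -0.0]
grip_width: 0.0854
finger_force: 0.0
```

Call:
step_arm:
  series:
    - [[0.1,0.4,0],0]
    - [[0.15,0.8,0],0]
    - [[0.15,1,0],0]
    - [[0.15,1,0],0]
    - [[0.15,1,0],0]
    - [[0.15,1,0],0]
    - [[0.15,1,0],0]

```text
clock: 19.0
tcp_pos: [0.5851, 0.2822, 0.128]
tcp_rot: [0.001, 1.0, -0.0, -0.0]
ft_force: [-0.7, 0.4, 0.1]
grip_width: 0.0857
finger_force: 0.0
```

```bash
python3 go.py 0.583 0.3295 0.0372
```

```text
t 19.0 tcp [0.5851 0.2822 0.128 ] ydir [ 0.001  1.    -0.   ] z [-0. -0. -1.] F [-0.7  0.4  0.1] w 0.0857 ff 0.0
shares [0.014 0.315 0.605]
```

Call:
step_arm:
  series:
    - [[0.014,0.315,0],0]
    - [[0.014,0.315,0.2],0]
    - [[0.014,0.315,0.4],0]
    - [[0.014,0.315,0.6],0]
    - [[0.014,0.315,0.6],0]
    - [[0.014,0.315,0.6],0]

```text
clock: 19.75
tcp_pos: [0.5834, 0.3307, 0.0393]
tcp_rot: [0.0, 1.0, 0.0, 0.001]
ft_force: [-0.7, -0.0, 1.0]
grip_width: 0.0853
finger_force: 0.0
```

Call:
step_arm:
  series:
    - [[0,0,0],0]
    - [[0,0,0],0]
    - [[0,0,0],0]
    - [[0,0,0],0]
    - [[0,0,0],0]
    - [[0,0,0],0]
    - [[0,0,0],0]
    - [[0,0,0],0]
  claw: 0
  grip_force: 60

```text
clock: 20.75
tcp_pos: [0.5831, 0.3308, 0.0389]
tcp_rot: [-0.0, 1.0, 0.0, 0.0]
ft_force: [-1.4, -1.7, 5.9]
grip_width: 0.028
finger_force: 59.6
```

Call:
step_arm:
  series:
    - [[0,0,-0.1],0]
    - [[0,0,-0.3],0]
    - [[0,0,-0.6],0]
    - [[0,-0.1,-0.6],0]
    - [[0,-0.4,-0.6],0]
    - [[0,-0.7,-0.6],0]
    - [[0,-1,-0.6],0]
    - [[0,-1,-0.6],0]

```text
clock: 21.75
tcp_pos: [0.581, 0.1762, 0.125]
tcp_rot: [0.002, 1.0, -0.001, -0.002]
ft_force: [-0.4, -0.4, -7.3]
grip_width: 0.0282
finger_force: 61.1
```

Call:
step_arm:
  series:
    - [[0,-0.3,0],0]
    - [[0,-0.6,0],0]
    - [[0,-0.9,0],0]
    - [[0,-1,0],0]

```text
clock: 22.25
tcp_pos: [0.5812, 0.0282, 0.1258]
tcp_rot: [0.001, 1.0, -0.0, -0.002]
ft_force: [-0.0, 1.0, -8.6]
grip_width: 0.0282
finger_force: 61.9
```

Call:
step_arm:
  series:
    - [[0,-0.3,0],0]
    - [[0,-0.6,0],0]
    - [[0,-0.9,0],0]
    - [[0,-1,0],0]

```text
clock: 22.75
tcp_pos: [0.5817, -0.1212, 0.1264]
tcp_rot: [0.001, 1.0, 0.0, -0.001]
ft_force: [0.5, 1.1, -7.4]
grip_width: 0.0285
finger_force: 62.2
```

Call:
step_arm:
  series:
    - [[0,-0.3,0],0]
    - [[0,-0.6,0],0]
    - [[0,-0.9,0],0]
    - [[0,-1,0],0]
    - [[0,-1,0],0]
    - [[0,-1,0],0]

```text
clock: 23.5
tcp_pos: [0.5827, -0.2675, 0.1272]
tcp_rot: [-0.001, 1.0, 0.001, -0.001]
ft_force: [0.4, -0.1, -7.2]
grip_width: 0.0278
finger_force: 62.4
```

```bash
python3 go.py 0.599 -0.296 0.04
```

```text
t 23.5 tcp [ 0.5827 -0.2675  0.1272] ydir [-0.001  1.     0.001] z [-0.001  0.001 -1.   ] F [ 0.4 -0.1 -7.2] w 0.0278 ff 62.406238317489624
shares [-0.109 -0.191  0.581]
```

Call:
step_arm:
  series:
    - [[-0.11,-0.19,0],0]
    - [[-0.11,-0.19,0.1],0]
    - [[-0.11,-0.19,0.3],0]
    - [[-0.11,-0.19,0.45],0]
    - [[-0.11,-0.19,0.54],0]
    - [[-0.11,-0.19,0.57],0]
    - [[-0.11,-0.19,0.58],0]
    - [[-0.11,-0.19,0.58],0]
    - [[-0.11,-0.19,0.58],0]

```text
clock: 24.62
tcp_pos: [0.5999, -0.2982, 0.042]
tcp_rot: [-0.0, 1.0, -0.0, 0.001]
ft_force: [-0.6, -0.4, -7.6]
grip_width: 0.028
finger_force: 62.5
```

```bash
python3 go.py 0.599 -0.296 0.0385
```

```text
t 24.62 tcp [ 0.5999 -0.2982  0.042 ] ydir [-0.     1.    -0.001] z [ 0.001 -0.001 -1.   ] F [-0.6 -0.4 -7.6] w 0.028 ff 62.5043785572052
shares [0.006 0.015 0.023]
```

Call:
step_arm:
  series:
    - [[0,0,0.012],0]
    - [[0,0,0.022],0]
    - [[0,0,0.025],0]
    - [[0,0,0.025],0]

```text
clock: 25.12
tcp_pos: [0.5996, -0.2982, 0.0389]
tcp_rot: [-0.0, 1.0, -0.0, 0.0]
ft_force: [-6.0, 1.7, 5.8]
grip_width: 0.0279
finger_force: 63.9
```

Call:
step_arm:
  series:
    - [[0,0,0],0]
    - [[0,0,0],0]
    - [[0,0,0],0]
    - [[0,0,0],0]
    - [[0,0,0],0]
    - [[0,0,0],0]
    - [[0,0,-0.3],0]
    - [[0,0,-0.6],0]
    - [[0,0,-0.9],0]
    - [[0,0,-0.9],0]
  claw: 1

```text
clock: 26.38
tcp_pos: [0.602, -0.2994, 0.1784]
tcp_rot: [-0.0, 1.0, -0.002, 0.004]
ft_force: [0.3, 0.4, -0.0]
grip_width: 0.0854
finger_force: 0.0
```

Call:
step_arm:
  series:
    - [[0.4,1,0],0]
    - [[0.4,1,0],0]
    - [[0.4,1,0],0]
    - [[0.4,1,0],0]

```text
clock: 26.88
tcp_pos: [0.5382, -0.1454, 0.1713]
tcp_rot: [-0.001, 1.0, 0.0, -0.001]
ft_force: [0.1, -0.6, 1.3]
grip_width: 0.0853
finger_force: 0.0
```

Call:
step_arm:
  series:
    - [[0.4,1,0],0]
    - [[0.4,1,0],0]
    - [[0.4,1,0],0]
    - [[0.4,1,0],0]

```text
clock: 27.38
tcp_pos: [0.4789, 0.0033, 0.1719]
tcp_rot: [-0.001, 1.0, 0.0, -0.0]
ft_force: [0.1, 0.0, -0.1]
grip_width: 0.0854
finger_force: 0.0
```

Call:
step_arm:
  series:
    - [[0.4,1,0],0]
    - [[0.4,1,0],0]
    - [[0.4,1,0],0]
    - [[0.4,1,0],0]
    - [[0.4,1,0],0]
    - [[0.4,1,0],0]
    - [[0.4,1,0],0]

```text
clock: 28.25
tcp_pos: [0.4197, 0.1512, 0.1721]
tcp_rot: [0.001, 1.0, -0.0, -0.0]
ft_force: [0.1, -0.1, 0.5]
grip_width: 0.0854
finger_force: 0.0
```

```bash
python3 go.py 0.4134 0.1694 0.034; python3 - <<'E'
from h import *
I={n:capture(n)[:,:,::-1].copy() for n in("top","side")}
for n in I: cv2.imwrite(f"pics/{n}1.png",I[n])
G={"top":grad(I["top"])}
print("large",fit(G,lambda p:[circ(*p,.041,.034)],(.629,-.0175)))
G={n:grad(I[n]) for n in I}
print("large both",fit(G,lambda p:[circ(*p,.041,.034)],(.629,-.0175)))
cv2.imwrite("pics/c1.png",np.hstack([cv2.resize(I["top"][160:380,100:540],(480,240)),cv2.resize(I["side"][120:340,230:450],(240,240))]))
E
```

```text
t 28.25 tcp [0.4197 0.1512 0.1721] ydir [ 0.002  1.    -0.   ] z [-0. -0. -1.] F [ 0.1 -0.1  0.5] w 0.0854 ff 0.0
shares [0.042 0.121 0.921]
large (array([ 0.62942614, -0.01503624]), np.float64(359.3094177246094))
large both (array([ 0.6294384 , -0.01539046]), np.float64(549.3104248046875))
```

View pics/c1.png

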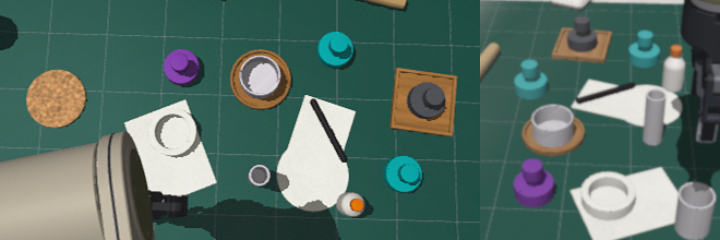

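The weight stands upright in the tray (crop 428,100) and the wide cup in the dish (262,75). The bottle is still standing. Next is the middle cup.

Call:
step_arm:
  series:
    - [[0.042,0.121,0],0]
    - [[0.042,0.121,0.3],0]
    - [[0.042,0.121,0.5],0]
    - [[0.042,0.121,0.7],0]
    - [[0.042,0.121,0.85],0]
    - [[0.042,0.121,0.92],0]
    - [[0.042,0.121,0.92],0]

```text
clock: 29.22
tcp_pos: [0.4125, 0.1701, 0.0338]
tcp_rot: [-0.0, 1.0, -0.0, -0.001]
ft_force: [0.5, -0.6, 0.9]
grip_width: 0.0858
finger_force: 0.0
```

Call:
step_arm:
  series:
    - [[0,0,0],0]
    - [[0,0,0],0]
    - [[0,0,0],0]
    - [[0,0,0],0]
    - [[0,0,0],0]
    - [[0,0,0],0]
    - [[0,0,0],0]
  claw: 0
  grip_force: 40

```text
clock: 30.1
tcp_pos: [0.4141, 0.1707, 0.0357]
tcp_rot: [-0.0, 1.0, 0.0, 0.001]
ft_force: [-1.3, -1.1, 6.8]
grip_width: 0.0495
finger_force: 41.9
```

Call:
step_arm:
  series:
    - [[0,0,-0.1],0]
    - [[0,0,-0.3],0]
    - [[0,0,-0.6],0]
    - [[0,0,-0.9],0]
    - [[0,0,-0.9],0]
    - [[0,0,-0.9],0]

```text
clock: 30.85
tcp_pos: [0.4127, 0.1703, 0.1693]
tcp_rot: [-0.0, 1.0, 0.0, 0.0]
ft_force: [0.2, 0.4, -1.0]
grip_width: 0.0496
finger_force: 41.8
```

```bash
python3 go.py 0.6294 -0.0152 0.17
```

```text
t 30.85 tcp [0.4127 0.1703 0.1693] ydir [-0.  1.  0.] z [ 0.  0. -1.] F [ 0.2  0.4 -1. ] w 0.0496 ff 41.79511617869139
shares [-1.444 -1.237 -0.004]
```

Call:
step_arm:
  series:
    - [[-0.3,-0.25,0],0]
    - [[-0.6,-0.5,0],0]
    - [[-0.8,-0.7,0],0]
    - [[-0.9,-0.8,0],0]
    - [[-0.9,-0.8,0],0]

```text
clock: 31.48
tcp_pos: [0.5474, 0.0497, 0.1676]
tcp_rot: [0.001, 1.0, 0.0, -0.001]
ft_force: [-0.9, -0.2, -1.2]
grip_width: 0.0494
finger_force: 41.9
```

Call:
step_arm:
  series:
    - [[-0.3,-0.25,0],0]
    - [[-0.54,-0.44,0],0]
    - [[-0.54,-0.44,0.2],0]
    - [[-0.54,-0.44,0.4],0]
    - [[-0.54,-0.44,0.4],0]
    - [[-0.54,-0.44,0.4],0]

```text
clock: 32.22
tcp_pos: [0.6289, -0.0147, 0.1102]
tcp_rot: [-0.001, 1.0, 0.0, 0.0]
ft_force: [1.0, 0.2, -0.6]
grip_width: 0.0495
finger_force: 41.9
```

```bash
python3 go.py 0.6294 -0.0152 0.044;  python3 - <<'E'
from h import *
I={n:capture(n)[:,:,::-1].copy() for n in("side","wrist")}
print(get_state()["tcp_pos"])
cv2.imwrite("pics/c2.png",np.hstack([cv2.resize(I["side"][140:280,220:360],(400,400)),cv2.resize(I["wrist"][120:400,180:460],(400,400))]))
E
```

```text
t 32.23 tcp [ 0.6289 -0.0147  0.1102] ydir [-0.001  1.     0.   ] z [ 0.  0. -1.] F [ 1.   0.2 -0.6] w 0.0495 ff 41.91046893596649
shares [-0.003 -0.004  0.441]
[ 0.62990131 -0.0151847   0.11134712]
```

View pics/c2.png

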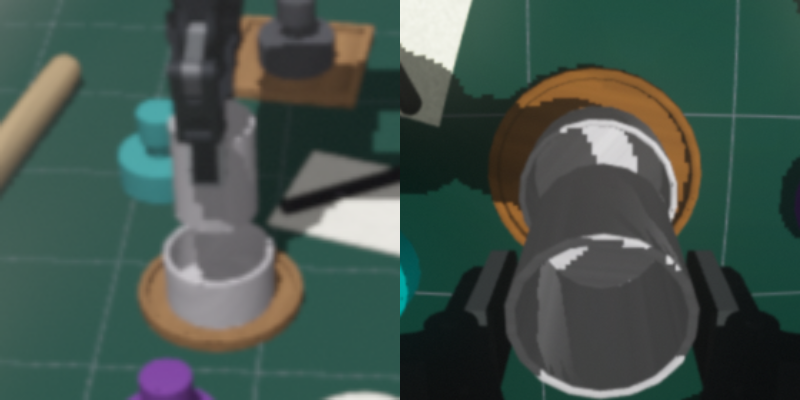

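The middle cup hangs upright above the wide cup (crop 215,170 over 220,255) and is aligned in both views. I'll lower it gently.

Call:
step_arm:
  series:
    - [[0,-0.002,0.1],0]
    - [[0,-0.002,0.2],0]
    - [[0,-0.002,0.27],0]
    - [[0,-0.002,0.34],0]
    - [[0,-0.002,0.39],0]
    - [[0,-0.002,0.42],0]
    - [[0,-0.002,0.42],0]

```text
clock: 33.2
tcp_pos: [0.6288, -0.0159, 0.0459]
tcp_rot: [-0.0, 1.0, 0.0, -0.0]
ft_force: [0.4, -0.7, -2.3]
grip_width: 0.0491
finger_force: 41.9
```

```bash
python3 go.py 0.6294 -0.0152 0.044
```

```text
t 33.2 tcp [ 0.6288 -0.0159  0.0459] ydir [-0.  1.  0.] z [-0.  0. -1.] F [ 0.4 -0.7 -2.3] w 0.0491 ff 41.904549300670624
shares [-0.004  0.005  0.013]
```

Lower until contact, release, rise to 0.19 and head for the thin cup.

Call:
step_arm:
  series:
    - [[0,0,0.01],0]
    - [[0,0,0.016],0]
    - [[0,0,0.016],0]
    - [[0,0,0.016],0]

```text
clock: 33.7
tcp_pos: [0.6294, -0.016, 0.0447]
tcp_rot: [-0.0, 1.0, -0.0, 0.001]
ft_force: [-2.2, 0.5, 5.4]
grip_width: 0.0491
finger_force: 42.4
```

Call:
step_arm:
  series:
    - [[0,0,0],0]
    - [[0,0,0],0]
    - [[0,0,0],0]
    - [[0,0,0],0]
    - [[0,0,0],0]
    - [[0,0,-0.2],0]
    - [[0,0,-0.6],0]
    - [[0,0,-1],0]
    - [[0,0,-1],0]
  claw: 1

```text
clock: 34.83
tcp_pos: [0.6329, -0.0163, 0.2017]
tcp_rot: [-0.0, 1.0, -0.001, 0.006]
ft_force: [1.5, 0.4, -0.4]
grip_width: 0.0851
finger_force: 0.0
```

Call:
step_arm:
  series:
    - [[0.4,0,0],0]
    - [[0.8,0,0],0]
    - [[1,0,0],0]
    - [[1,0,0],0]
    - [[1,0,0],0]
    - [[1,0,0],0]
    - [[1,0,0],0]

```text
clock: 35.7
tcp_pos: [0.4794, -0.016, 0.1936]
tcp_rot: [-0.0, 1.0, 0.0, -0.0]
ft_force: [0.3, -0.4, -0.1]
grip_width: 0.0854
finger_force: 0.0
```

```bash
python3 go.py 0.4644 -0.0168 0.066; python3 - <<'E'
from h import *
n="side"; I=capture(n)[:,:,::-1].copy(); cv2.imwrite("pics/s3.png",cv2.resize(I[120:320,220:440],(660,600)))
print(fit({n:grad(I)},lambda p:[circ(*p,.073,.025)],(.6294,-.0152)))
t=cv2.imread("pics/top0.png"); G=grad(t)
E
```

```text
t 35.7 tcp [ 0.4794 -0.016   0.1936] ydir [-0.  1.  0.] z [-0.  0. -1.] F [ 0.3 -0.4 -0.1] w 0.0854 ff 0.0
shares [ 0.1   -0.006  0.851]
(array([ 0.62967382, -0.01706034]), np.float64(198.12510681152344))
```

View pics/s3.png

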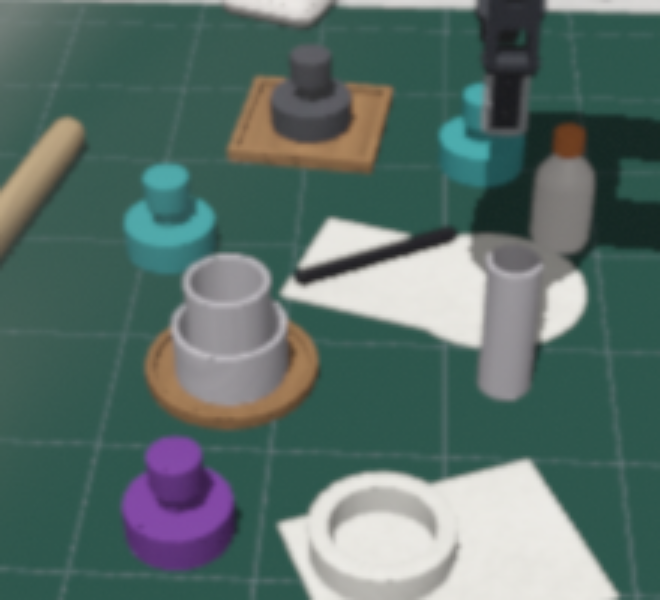

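The middle cup sits upright in the wide cup (crop 228,300). The thin cup (513,320) and the bottle (565,200) are standing. I'll pick up the thin cup.

Call:
step_arm:
  series:
    - [[0.1,-0.006,0],0]
    - [[0.1,-0.006,0.2],0]
    - [[0.1,-0.006,0.4],0]
    - [[0.1,-0.006,0.6],0]
    - [[0.1,-0.006,0.78],0]
    - [[0.1,-0.006,0.85],0]
    - [[0.1,-0.006,0.85],0]
    - [[0.1,-0.006,0.85],0]

```text
clock: 36.75
tcp_pos: [0.4649, -0.017, 0.0676]
tcp_rot: [-0.0, 1.0, -0.0, 0.001]
ft_force: [-0.8, -0.1, 0.4]
grip_width: 0.0854
finger_force: 0.0
```

Call:
step_arm:
  series:
    - [[0,0,0],0]
    - [[0,0,0],0]
    - [[0,0,0],0]
    - [[0,0,0],0]
    - [[0,0,0],0]
    - [[0,0,0],0]
    - [[0,0,0],0]
    - [[0,0,0],0]
  claw: 0
  grip_force: 40

```text
clock: 37.75
tcp_pos: [0.4643, -0.017, 0.0668]
tcp_rot: [-0.0, 1.0, -0.0, 0.0]
ft_force: [-0.5, -0.5, 5.9]
grip_width: 0.0309
finger_force: 39.8
```

Call:
step_arm:
  series:
    - [[0,0,-0.1],0]
    - [[0,0,-0.3],0]
    - [[0,0,-0.6],0]
    - [[0,0,-0.8],0]
    - [[0,0,-0.8],0]
    - [[0,0,-0.8],0]

```text
clock: 38.5
tcp_pos: [0.4634, -0.0167, 0.1856]
tcp_rot: [-0.0, 1.0, 0.0, -0.0]
ft_force: [0.1, -0.1, -1.2]
grip_width: 0.0309
finger_force: 39.7
```

```bash
python3 go.py 0.6295 -0.0165 0.186
```

```text
t 38.5 tcp [ 0.4634 -0.0167  0.1856] ydir [-0.  1.  0.] z [-0.001  0.    -1.   ] F [ 0.1 -0.1 -1.2] w 0.0309 ff 39.70190377905965
shares [-1.107e+00  1.000e-03 -3.000e-03]
```

Call:
step_arm:
  series:
    - [[-0.3,0,0],0]
    - [[-0.6,0,0],0]
    - [[-0.9,0,0],0]
    - [[-1,0,0],0]
    - [[-1,0,0],0]

```text
clock: 39.12
tcp_pos: [0.6133, -0.0167, 0.1836]
tcp_rot: [-0.0, 1.0, 0.0, -0.002]
ft_force: [-0.4, -0.3, -0.1]
grip_width: 0.0308
finger_force: 39.7
```

Call:
step_arm:
  series:
    - [[-0.1,0,0],0]
    - [[-0.1,0,0],0]
    - [[-0.1,0,0],0]
    - [[-0.1,0,0.05],0]
    - [[-0.1,0,0.05],0]
    - [[-0.1,0,0.05],0]

```text
clock: 39.88
tcp_pos: [0.6286, -0.0168, 0.1786]
tcp_rot: [-0.0, 1.0, 0.0, -0.0]
ft_force: [-0.1, 0.0, -1.1]
grip_width: 0.031
finger_force: 39.7
```

```bash
python3 go.py 0.6295 -0.0165 0.081;  python3 - <<'E'
from h import *
I={n:capture(n)[:,:,::-1].copy() for n in("side","wrist")}
print(get_state()["tcp_pos"])
cv2.imwrite("pics/c4.png",np.hstack([cv2.resize(I["side"][120:260,220:360],(400,400)),cv2.resize(I["wrist"][120:400,180:460],(400,400))]))
E
```

```text
t 39.88 tcp [ 0.6286 -0.0168  0.1786] ydir [-0.  1.  0.] z [-0.  0. -1.] F [-0.1  0.  -1.1] w 0.031 ff 39.704427514225245
shares [-0.006  0.002  0.651]
[ 0.62895304 -0.01681526  0.17898251]
```

View pics/c4.png

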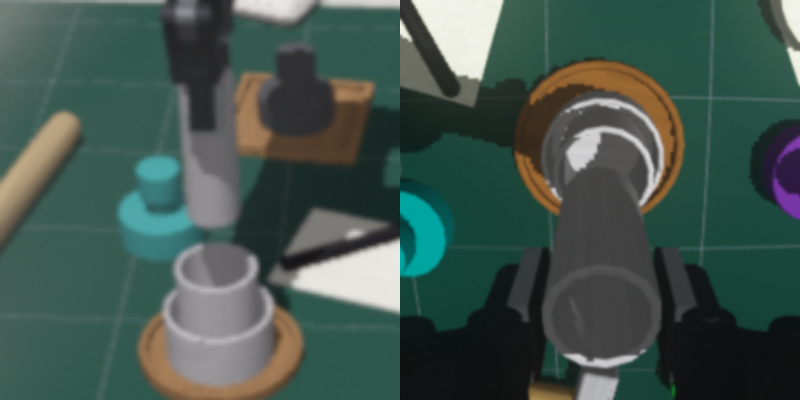

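The thin cup (crop 213,160) is right over the middle cup's mouth (215,270). I'll lower it.

Call:
step_arm:
  series:
    - [[-0.005,0.001,0.12],0]
    - [[-0.005,0.001,0.24],0]
    - [[-0.005,0.001,0.33],0]
    - [[-0.005,0.001,0.42],0]
    - [[-0.005,0.001,0.51],0]
    - [[-0.005,0.001,0.58],0]
    - [[-0.005,0.001,0.62],0]
    - [[-0.005,0.001,0.635],0]
    - [[-0.005,0.001,0.635],0]

```text
clock: 41.1
tcp_pos: [0.6299, -0.0167, 0.0838]
tcp_rot: [-0.0, 1.0, -0.0, 0.0]
ft_force: [-0.2, -0.7, 0.2]
grip_width: 0.0306
finger_force: 39.7
```

```bash
python3 go.py 0.6295 -0.0165 0.080
```

```text
t 41.1 tcp [ 0.6299 -0.0167  0.0838] ydir [-0.  1. -0.] z [ 0. -0. -1.] F [-0.2 -0.7  0.2] w 0.0306 ff 39.701080564409494
shares [0.003 0.001 0.026]
```

Call:
step_arm:
  series:
    - [[0,0,0.01],0]
    - [[0,0,0.018],0]
    - [[0,0,0.025],0]
    - [[0,0,0.025],0]
    - [[0,0,0.025],0]

```text
clock: 41.72
tcp_pos: [0.6298, -0.0167, 0.0799]
tcp_rot: [-0.0, 1.0, -0.0, 0.0]
ft_force: [0.3, -0.3, 0.5]
grip_width: 0.0305
finger_force: 39.8
```

Call:
step_arm:
  series:
    - [[0,0,0],0]
    - [[0,0,0],0]
    - [[0,0,0],0]
    - [[0,0,0],0]
    - [[0,0,0],0]
    - [[0,0,0],0]
    - [[0,0,-0.2],0]
    - [[0,0,-0.6],0]
    - [[0,0,-0.9],0]
    - [[0,0,-0.9],0]
  claw: 1

```text
clock: 42.98
tcp_pos: [0.6326, -0.017, 0.221]
tcp_rot: [-0.0, 1.0, -0.001, 0.005]
ft_force: [-0.9, -0.7, 0.8]
grip_width: 0.0852
finger_force: 0.0
```

Call:
step_arm:
  series:
    - [[0.4,0,0],0]
    - [[0.8,0,0],0]
    - [[1,0,0],0]
    - [[1,0,0],0]
    - [[1,0,0],0]
    - [[1,0,0],0]
    - [[1,0,0],0]

```text
clock: 43.85
tcp_pos: [0.4801, -0.0167, 0.2145]
tcp_rot: [-0.0, 1.0, 0.0, -0.0]
ft_force: [0.3, 0.3, -0.2]
grip_width: 0.0853
finger_force: 0.0
```

```bash
python3 - <<'E'
from h import *
n="side"; I=capture(n)[:,:,::-1].copy(); cv2.imwrite("pics/s5.png",cv2.resize(I[120:320,220:440],(660,600)))
E
```

```text
(no output)
```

View pics/s5.png

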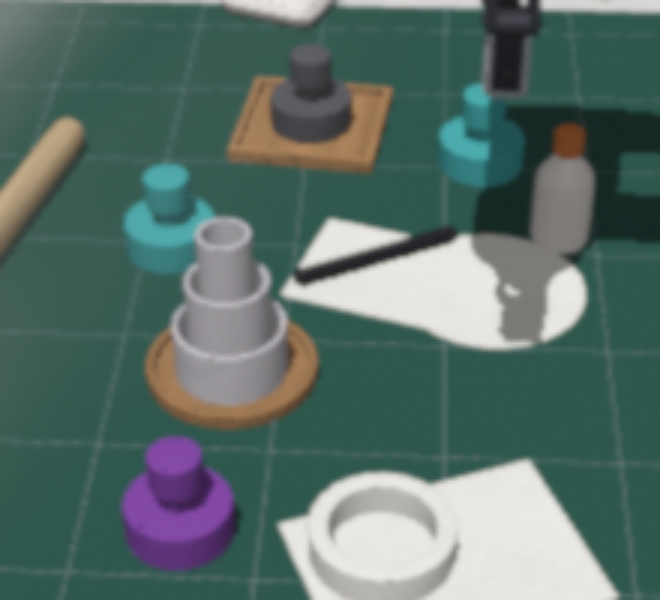

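All three cups are nested upright in the dish (crop 228,310). The weight is in the tray (310,95), the bottle is standing (563,195), and the gripper is clear.

```bash
python3 -c "
from bench import *;print(finish_job())"
```

```text
the job is handed in; nothing more can be done
None
```

The job is handed in at about 44 s: the weight stands in the square tray, the three cups are nested upright in the round dish and let go, and the glue bottle is still standing.

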